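# Close the loose screw cap of the tall specimen jar

### The job

The tall jar in the aluminium block on the microscope bench has been left with its screw cap loose. Screw the cap down, clockwise seen from above, until it is fully home; it needs about one whole turn, so let go and take a fresh grip between part turns. Leave the two short jars standing in the block as they are.

Things in the scene. Friction and masses are not known exactly. Their poses are not given: they have to be found in the camera images.
- cap (a joint): the turn of the tall jar's screw cap, in rad: grows clockwise seen from above, starts between 0 and 0.8 (loose), 6.3 is fully home, where a hard stop ends the thread. The thread lowers the cap 6 mm per whole turn; turning it takes about 0.06 N m, and it stays where it is left. The jar itself is a tight fit in the fixed block and neither turns nor lifts; the cap cannot come off
- cap_grip (a point): centre (half-way up, on the upright axis) of the tall jar's round, ribbed grey cap with a thin dark bar across its top, 44 mm in diameter and 24 mm high, turning and sinking with it; the cap's top is 12 mm above this point and lies about 114 to 120 mm above the table. The tall amber jar (46 mm in diameter) stands in one of the three holes, in any of them, of an aluminium block 90 x 250 x 35 mm fixed to the table; the holes lie in a row along its length, 78 mm apart
- short_a_mid (a point): middle (half-way up) of a loose short amber jar with a flat grey cap, 46 mm in diameter, 64 mm high, standing in another hole of the same block; its top is about 71 mm above the table. To be left alone
- short_b_mid (a point): middle (half-way up) of a loose short amber jar with a grey stopper that has a small round knob, 46 mm in diameter, 65 mm high, standing in the remaining hole; its top is about 73 mm above the table. To be left alone

How it is judged (in metres and radians):
At the end, for the whole second after the job is handed in: The tall jar's cap is screwed home to within 0.35 rad (20 degrees) of its stop and at rest; both short jars stand upright (within 0.17 rad) and within 15 mm of where they were (value of joint cap above 5.95 rad and velocity of joint cap between -0.1 and 0.1 rad/s and angle between each of short_a_mid, short_b_mid's own z axis and vertical below 0.17 rad and distance of each of short_a_mid, short_b_mid from where it was at the start of the episode below 0.015 m); the robot touches nothing.
It fails at once if a short jar is pulled or knocked out of its place in the block (over 30 mm) (distance of any of short_a_mid, short_b_mid from where it was at the start of the episode above 0.03 m).
It also fails if it takes over 54 s, if anything falls off the work surface, if the arm or the gripper's body presses on something with over 40 N, if the wrist force passes 120 N, or if a joint passes its speed limit or range.

### The arm

A 6-joint arm with a two-finger parallel gripper is mounted at the origin on the work surface. World frame = base frame: x ahead of the robot, y to its left, z up, the work surface at z = 0. Lengths are in m, angles in degrees, forces in N, time in s.
With the tool pointing down it reaches from about 0.35 to 0.875 m from the base axis. Payload 4.2 kg.
Tool frame: the origin (TCP) lies at the very end of the fingers, on their centre line; the grasp point (between the pads) lies 19 mm behind it (r.grip_point_offset is the distance from the TCP to the grasp point, in m); z points along the fingers, y is the line along which they close (so a half turn about z gives the same grasp; the last joint's range is limited). The gripper opens to 87 mm and grips with 3 to 60 N. Pads are 19 mm wide; open, the fingers measure 117 mm over their backs; the gripper's body (75 mm by 190 mm) begins 51 mm behind the grasp point.
Start: joints at [-50.672, 22.042, 0.453, 0, -68.411, -14.817], TCP at [0.259, -0.569, 0.223] pointing down, gripper open.
Joint ranges: [-179.83, 179.83], [-69.29, 118.12], [-61.27, 80.66], [-181.25, 117.63], [-171.15, -9.14], [-177.46, 177.46]. Speed limits (degrees/s): [159.86, 159.86, 180, 180, 180, 180].

### API

Orientations are given as a 3x3 rotation matrix whose columns are the frame's x, y, z axes.
In Python, from station import r, cams gives the robot as it stands. The module is installed in compiled form; this text tells all that it offers.
- The arm moves only by the shell command python3 -m handwheel 'ROWS'. ROWS is JSON, a list that holds one entry, the list of rows, each a list of 7 numbers: the turn, a rotation vector about the tool's x, y, z in units of 6 degrees (1.0 is 6 degrees), then the shift along the tool's x, y, z in m, then the finger opening in m, from 0 to 0.087. In form: [[[ax, ay, az, x, y, z, jaw], ...]]. A call has 1 to 12 rows; each row shifts and turns the commanded pose from where the row before left it, along the tool's axes as they then stand; what a row does not reach is not made up. A row lasts 1/10 s, in which the tool goes at most 50 mm and 8.59 degrees, less where a joint would pass 70% of its speed; a pose out of reach is approached as far as the arm can. A call with a gripper value outside its range is refused whole. The fingers move at their own pace and stop on an object; the grip force is fixed at half the most. Time passes only in rows, so rows that do not move let the fingers close. It gives the time, the measured TCP pose, the force, the opening and the grip force at its end, in the units of the state.
- r.sense(): the state, without advancing time (a new reading comes with each control period).
- cams.capture(name): name is "side" or "top" or "wrist"; returns the picture (480x640x3 uint8, red, green, blue); there is no depth.
- cams.get_calibration(name): a dict with "camera_matrix" (3x3 intrinsics, pixels), "rvec" (rotation vector, rad) and "tvec" (3), from world to camera coordinates, as OpenCV has them; the wrist camera has in their place "T_tool_cam" (4x4, takes a point from camera to tool coordinates, whose origin is the TCP and whose axes are the flange's). Camera axes: x right, y down, z forward; pixel columns grow to the right and rows downward; lengths in m; the calibration is good to about 2 mm. A picture is of the moment at which its call begins: read the wrist's pose just before it. get_calibration takes no time and is no camera call.
- r.finish_job(): hands the job in; it is judged then, once.
The state is a dict: "time_s": time; "joints": joint angles; "joint_velocities": joint speeds; "effort": joint torques, N m; "tcp_pos": TCP position; "ee_rot": TCP orientation; "wrist_force": force on the tool from outside, world axes, zero at the start; "moment": the same for the moment, N m; "gripper_width": opening from 0.0 (shut) to 1.0 (fully open); "gripper_force": force on a finger pad.
Only numpy, scipy, OpenCV 4.12 (cv2) and the standard library are available. Lean on these libraries where they do the work, as an engineer would, in place of code of your own. Each camera call takes 0.05 s, during which the arm holds its last target. There are 200 camera calls.

## Working session

There is one attempt and no reset: what is moved stays moved. The work goes in short steps, Python scripts to look and compute and a shell command to move; the robot and the scene stay as the last step left them, time stands still between calls to the robot, and variables do not carry over. Pictures are saved under pics/ and viewed, at most 10 in all, crops included, and the job is handed in when it is done.

```bash
mkdir -p pics
python3 - <<'E'
from station import r,cams
import cv2,numpy as np
s=r.sense();print({k:np.round(v,3).tolist() for k,v in s.items()})
for n in("top","side"):
    im=cams.capture(n);cv2.imwrite(f"pics/{n}0.png",im[:,:,::-1])
    c=cams.get_calibration(n);R=cv2.Rodrigues(np.array(c["rvec"]))[0];print(n,(-R.T@np.array(c["tvec"]).ravel()).round(3),R.round(2).tolist(),np.array(c["camera_matrix"]).tolist())
E
```

```text
{'time_s': 0.0, 'joints': [-50.672, 22.088, 0.38, -0.029, -68.411, -14.817], 'joint_velocities': [-0.074, -0.014, -0.142, -0.004, 0.001, 0.071], 'effort': [0.0, -39.067, 18.741, 4.22, 0.011, -0.0], 'tcp_pos': [0.259, -0.568, 0.221], 'ee_rot': [[-0.91, -0.415, -0.001], [-0.415, 0.91, 0.002], [0.0, 0.002, -1.0]], 'wrist_force': [-0.801, 0.222, 0.219], 'moment': [-0.014, 0.01, -0.006], 'gripper_force': 0.0, 'gripper_width': 1.001}
top [0.466 0.045 0.758] [[0.0, -1.0, -0.01], [-0.99, -0.0, -0.15], [0.15, 0.02, -0.99]] [[455.8425703706844, 0.0, 317.2047488559298], [0.0, 455.8425703706844, 245.84460200770886], [0.0, 0.0, 1.0]]
side [ 0.428 -0.459  0.476] [[0.96, -0.28, -0.01], [-0.16, -0.54, -0.83], [0.22, 0.79, -0.56]] [[507.90578682338884, 0.0, 330.37679923763517], [0.0, 507.90578682338884, 243.48542881765744], [0.0, 0.0, 1.0]]
```

View pics/top0.png

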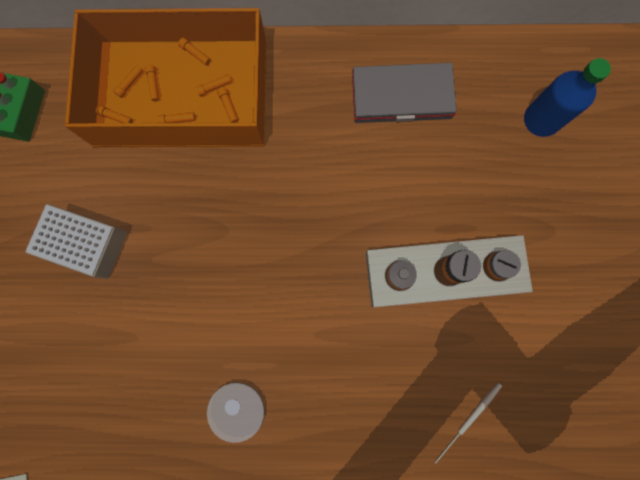

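View pics/side0.png

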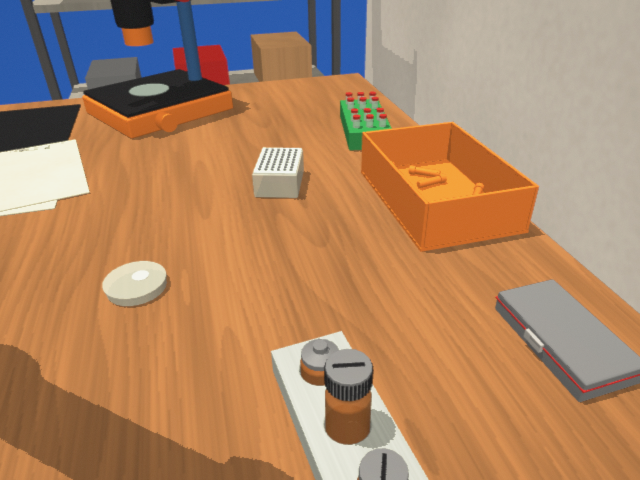

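The tall jar stands in the middle hole: its cap top is at about (464,266) in the top picture and (348,367) in the side picture. The knob jar and the flat-cap jar stand on either side of it. I'll enlarge both crops.

```bash
cat > h.py <<'E'
from station import r,cams
import cv2,numpy as np
def ray(n,uv):
    c=cams.get_calibration(n);R=cv2.Rodrigues(np.array(c["rvec"]))[0];K=np.array(c["camera_matrix"])
    d=R.T@np.linalg.inv(K)@[*uv,1];return -R.T@np.array(c["tvec"]).ravel(),d
def atz(n,uv,z):
    o,d=ray(n,uv);return o+d*(z-o[2])/d[2]
def tri(a,b):
    (o,d),(p,e)=ray("top",a),ray("side",b)
    t=np.linalg.lstsq(np.c_[d,-e],p-o,rcond=None)[0];A,B=o+d*t[0],p+e*t[1];return (A+B)/2,np.linalg.norm(A-B)
E
python3 - <<'E'
import cv2,numpy as np
a=cv2.imread("pics/top0.png")[225:305,425:545];b=cv2.imread("pics/side0.png")[340:440,300:400]
a=cv2.resize(a,None,fx=5,fy=5);b=cv2.resize(b,None,fx=4,fy=4)
cv2.imwrite("pics/c1.png",a);cv2.imwrite("pics/c2.png",b)
E
```

```text
(no output)
```

View pics/c1.png

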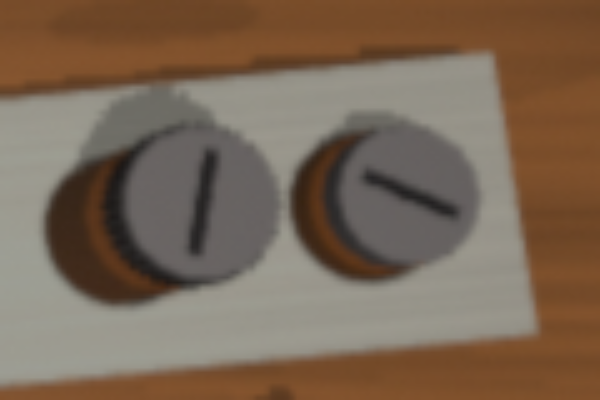

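View pics/c2.png

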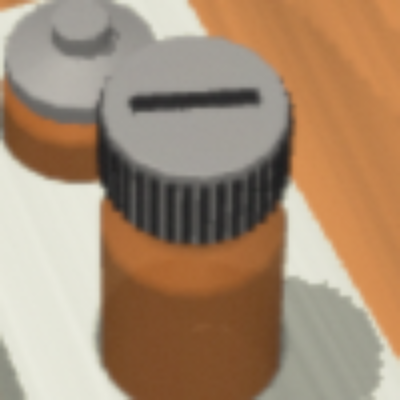

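The top crop puts the tall cap's disc centre at crop (201,203), which is full-picture (465,265.5). In the side crop the disc centre is at crop (195,105), which is (348.6,366). Now I'll triangulate and work out the move in tool axes.

Run:
```python
from h import *
p,e=tri((465,265.5),(348.6,366));print("tri",p.round(4),e.round(4))
for z in(.114,.117,.12):print(atz("top",(465,265.5),z).round(4),atz("side",(348.6,366),z).round(4))
A=atz("top",(425+410/5,225+195/5),.071);B=atz("top",(403,274),.07);print("shorts",A.round(4),B.round(4))
s=r.sense();R=np.array(s["ee_rot"]);t=(p+atz("top",(465,265.5),.117)+atz("side",(348.6,366),.117))/3
v=A-B;print("row yaw",np.degrees(np.arctan2(v[1],v[0])),"tool y yaw",np.degrees(np.arctan2(R[1,1],R[0,1])))
g=np.r_[t[:2],.2];print(t,"shift tool",(R.T@(g-s["tcp_pos"])).round(4))
```

```text
tri [ 0.5313 -0.1526  0.1185] 0.0008
[ 0.5322 -0.154   0.114 ] [ 0.5322 -0.1487  0.114 ]
[ 0.5319 -0.1531  0.117 ] [ 0.5313 -0.1513  0.117 ]
[ 0.5316 -0.1522  0.12  ] [ 0.5304 -0.1539  0.12  ]
shorts [ 0.539  -0.2303  0.071 ] [ 0.5238 -0.0741  0.07  ]
row yaw -84.4462821858976 tool y yaw 114.49856995410396
[ 0.5315071  -0.15233111  0.11748505] shift tool [-0.4203  0.2654  0.0221]
```

The three estimates agree: the axis is at about (0.5315, −0.1524), and the midpoint of the two short jars falls at the same place. I'll move above it first.

```bash
python3 -m handwheel '[[[0,0,0,-0.035,0.0221,0.001,0.087],[0,0,0,-0.035,0.0221,0.001,0.087],[0,0,0,-0.035,0.0221,0.001,0.087],[0,0,0,-0.035,0.0221,0.001,0.087],[0,0,0,-0.035,0.0221,0.001,0.087],[0,0,0,-0.035,0.0221,0.001,0.087],[0,0,0,-0.035,0.0221,0.001,0.087],[0,0,0,-0.035,0.0221,0.001,0.087],[0,0,0,-0.035,0.0221,0.001,0.087],[0,0,0,-0.035,0.0221,0.001,0.087],[0,0,0,-0.035,0.0221,0.001,0.087],[0,0,0,-0.035,0.0221,0.001,0.087]]]'
python3 -m handwheel '[[[-1.4,0,0,0,0,0,0.087]]]' >/dev/null 2>&1 & wait
python3 -c "
from h import *
s=r.sense();print(s['joints'],s['tcp_pos'],s['ee_rot'])"
```

```text
time_s: 1.3
tcp_pos: [0.5318, -0.1514, 0.2102]
ee_rot: [[-0.91, -0.415, -0.001], [-0.415, 0.91, 0.0], [0.001, 0.0, -1.0]]
wrist_force: [0.5, -0.7, -0.2]
gripper_width: 1.0
gripper_force: 0.0
[ -2.77408353  18.5919425   -4.13550679  -7.99322751 -71.68484782
 -58.98896265] [ 0.53175186 -0.14369497  0.20961578] [[-0.9030431  -0.42430918 -0.06689452]
 [-0.42954395  0.8928363   0.13540804]
 [ 0.00227098  0.15101344 -0.9885291 ]]
```

That last row turned about x where I meant z, so I'll undo it. The joints also show that +az lowers joint 6, so I'll wind back with −az, which raises it.

```bash
python3 -m handwheel '[[[1.4,0,0,0,0,0,0.087],[0,0,-1.4,0,0,0,0.087],[0,0,-1.4,0,0,0,0.087],[0,0,-1.4,0,0,0,0.087],[0,0,-1.4,0,0,0,0.087],[0,0,-1.4,0,0,0,0.087],[0,0,-1.4,0,0,0,0.087],[0,0,-1.4,0,0,0,0.087],[0,0,-1.4,0,0,0,0.087],[0,0,-1.4,0,0,0,0.087],[0,0,-1.4,0,0,0,0.087],[0,0,-1.4,0,0,0,0.087]]]'
python3 -m handwheel '[[[0,0,-1.4,0,0,0,0.087],[0,0,-1.4,0,0,0,0.087],[0,0,-1.4,0,0,0,0.087],[0,0,-1.4,0,0,0,0.087],[0,0,-1.4,0,0,0,0.087],[0,0,-1.4,0,0,0,0.087],[0,0,-1.4,0,0,0,0.087],[0,0,-1.4,0,0,0,0.087],[0,0,-1.4,0,0,0,0.087],[0,0,-1.4,0,0,0,0.087],[0,0,-1.4,0,0,0,0.087],[0,0,0,0,0,0,0.087]]]'
python3 -c "
from h import *
s=r.sense();R=s['ee_rot'];print(s['joints'],s['tcp_pos'],R,R.T@(np.array([.5315,-.1524,.09])-s['tcp_pos']))
T=cams.get_calibration('wrist')['T_tool_cam'];print(T)
cv2.imwrite('pics/w1.png',cams.capture('wrist')[:,:,::-1])"
```

```text
time_s: 2.6
tcp_pos: [0.5311, -0.153, 0.21]
ee_rot: [[0.458, -0.889, -0.001], [-0.889, -0.458, 0.0], [-0.001, 0.001, -1.0]]
wrist_force: [-0.3, -0.9, 0.3]
gripper_width: 0.997
gripper_force: 0.0
time_s: 3.8
tcp_pos: [0.5311, -0.153, 0.2101]
ee_rot: [[0.872, 0.489, -0.001], [0.489, -0.872, 0.0], [-0.001, -0.001, -1.0]]
wrist_force: [0.2, 0.3, -0.1]
gripper_width: 0.998
gripper_force: 0.0
[ 7.23088319e-01  1.56017890e+01 -1.08833597e+01 -1.48833652e-02
 -6.35739639e+01  1.18575217e+02] [ 0.53110082 -0.15303843  0.21007842] [[ 8.72139961e-01  4.89255371e-01 -1.03455000e-03]
 [ 4.89255819e-01 -8.72140296e-01  2.19582443e-04]
 [-7.94840852e-04 -6.97666230e-04 -9.99999441e-01]] [ 0.00075594 -0.00027773  0.12007808]
[[ 5.70067424e-04 -9.52587378e-01 -3.04264625e-01  8.49973451e-02]
 [ 9.99999564e-01  3.18030651e-04  8.77904197e-04  4.25155122e-04]
 [-7.39514981e-04 -3.04264993e-01  9.52587144e-01 -1.62306863e-01]
 [ 0.00000000e+00  0.00000000e+00  0.00000000e+00  1.00000000e+00]]
```

View pics/w1.png

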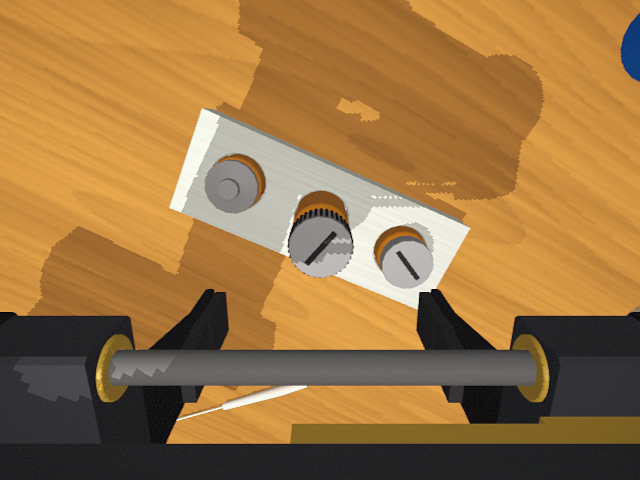

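In the wrist picture the cap centre (320,245) lies midway between the fingertips (228 and 417), so the lateral alignment is good. The grip height clears the short jars. I'll descend 0.12 m and close.

```bash
python3 -m handwheel '[[[0,0,0,0.0007,0,0.03,0.087],[0,0,0,0,0,0.03,0.087],[0,0,0,0,0,0.03,0.087],[0,0,0,0,0,0.02,0.087],[0,0,0,0,0,0.01,0.087],[0,0,0,0,0,0,0.087],[0,0,0,0,0,0,0.03],[0,0,0,0,0,0,0.03],[0,0,0,0,0,0,0.03],[0,0,0,0,0,0,0.03],[0,0,0,0,0,0,0.03],[0,0,0,0,0,0,0.03]]]'
```

```text
time_s: 5.05
tcp_pos: [0.5321, -0.1528, 0.0907]
ee_rot: [[0.872, 0.49, 0.0], [0.49, -0.872, -0.0], [0.0, 0.0, -1.0]]
wrist_force: [1.0, 1.1, 0.2]
gripper_width: 0.542
gripper_force: 0.7
```

```bash
python3 -m handwheel '[[[0,0,0,0,0,0,0.03],[0,0,0,0,0,0,0.03],[0,0,0,0,0,0,0.03],[0,0,0,0,0,0,0.03],[0,0,0.6,0,0,0.00006,0.03],[0,0,1,0,0,0.0001,0.03],[0,0,1,0,0,0.0001,0.03]]]'
```

```text
time_s: 5.75
tcp_pos: [0.5312, -0.1517, 0.0903]
ee_rot: [[0.972, 0.233, -0.002], [0.233, -0.972, 0.001], [-0.001, -0.002, -1.0]]
wrist_force: [-1.5, 4.1, 3.0]
gripper_width: 0.497
gripper_force: 30.0
```

Gripped at 43 mm and 30 N, and turning. Continuing the first part turn.

```bash
python3 -m handwheel '[[[0,0,1.2,0,0,0.00012,0.03],[0,0,1.2,0,0,0.00012,0.03],[0,0,1.2,0,0,0.00012,0.03],[0,0,1.2,0,0,0.00012,0.03],[0,0,1.2,0,0,0.00012,0.03],[0,0,1.2,0,0,0.00012,0.03],[0,0,1.2,0,0,0.00012,0.03],[0,0,1.2,0,0,0.00012,0.03],[0,0,1.2,0,0,0.00012,0.03],[0,0,1.2,0,0,0.00012,0.03],[0,0,1.2,0,0,0.00012,0.03],[0,0,1.2,0,0,0.00012,0.03]]]'
python3 -m handwheel '[[[0,0,1.2,0,0,0.00012,0.03],[0,0,1.2,0,0,0.00012,0.03],[0,0,1.2,0,0,0.00012,0.03],[0,0,1.2,0,0,0.00012,0.03],[0,0,1.2,0,0,0.00012,0.03],[0,0,1.2,0,0,0.00012,0.03],[0,0,1.2,0,0,0.00012,0.03],[0,0,1.2,0,0,0.00012,0.03],[0,0,1.2,0,0,0.00012,0.03],[0,0,1.2,0,0,0.00012,0.03],[0,0,1.2,0,0,0.00012,0.03],[0,0,0,0,0,0,0.03]]]'
python3 -c "
from h import *
s=r.sense();print(s['joints'],s['wrist_force'],s['moment'])"
```

```text
time_s: 6.95
tcp_pos: [0.5309, -0.1523, 0.0889]
ee_rot: [[0.293, -0.956, -0.002], [-0.956, -0.293, 0.001], [-0.001, 0.002, -1.0]]
wrist_force: [-2.5, 1.7, 2.7]
gripper_width: 0.498
gripper_force: 30.0
time_s: 8.15
tcp_pos: [0.5302, -0.1521, 0.0874]
ee_rot: [[-0.883, -0.469, -0.004], [-0.469, 0.883, 0.001], [0.003, 0.003, -1.0]]
wrist_force: [-3.9, 3.9, 3.9]
gripper_width: 0.497
gripper_force: 30.0
[  0.79767326  22.93129146 -19.9074886   -0.08698253 -47.38634238
 -62.78136178] [-3.85912319  3.93085537  3.89245792] [1.01636105e+00 1.08258582e+00 1.45446346e-04]
```

About 181° turned. I'll release, rewind and take a fresh grip.

```bash
python3 -m handwheel '[[[0,0,0,0,0,0,0.075],[0,0,0,0,0,0,0.075],[0,0,0,0,0,0,0.075],[0,0,0,0,0,0,0.075],[0,0,-1.4,0,0,0,0.075],[0,0,-1.4,0,0,0,0.075],[0,0,-1.4,0,0,0,0.075],[0,0,-1.4,0,0,0,0.075],[0,0,-1.4,0,0,0,0.075],[0,0,-1.4,0,0,0,0.075],[0,0,-1.4,0,0,0,0.075],[0,0,-1.4,0,0,0,0.075]]]'
python3 -m handwheel '[[[0,0,-1.4,0,0,0,0.075],[0,0,-1.4,0,0,0,0.075],[0,0,-1.4,0,0,0,0.075],[0,0,-1.4,0,0,0,0.075],[0,0,-1.4,0,0,0,0.075],[0,0,-1.4,0,0,0,0.075],[0,0,-1.4,0,0,0,0.075],[0,0,-1.4,0,0,0,0.075],[0,0,-1.4,0,0,0,0.075],[0,0,-1.4,0,0,0,0.075],[0,0,-1.4,0,0,0,0.075],[0,0,-1.4,0,0,0,0.075]]]'
python3 -c "
from h import *
s=r.sense();R=s['ee_rot'];print(s['joints'],R.T@(np.array([.5315,-.1524,.0873])-s['tcp_pos']))
cv2.imwrite('pics/w2.png',cams.capture('wrist')[:,:,::-1])"
```

```text
time_s: 9.35
tcp_pos: [0.5322, -0.1529, 0.0875]
ee_rot: [[0.098, -0.995, 0.0], [-0.995, -0.098, -0.0], [0.0, -0.0, -1.0]]
wrist_force: [-0.3, 1.0, 0.2]
gripper_width: 0.864
gripper_force: 0.0
time_s: 10.55
tcp_pos: [0.5322, -0.1529, 0.0875]
ee_rot: [[0.959, 0.283, 0.0], [0.283, -0.959, -0.0], [0.0, 0.0, -1.0]]
wrist_force: [0.5, 0.3, -0.6]
gripper_width: 0.86
gripper_force: 0.0
[ 7.50344109e-01  2.29947827e+01 -1.98224033e+01  7.58524147e-03
 -4.71750393e+01  1.05699290e+02] [-0.00051946 -0.0006473   0.00018551]
```

View pics/w2.png

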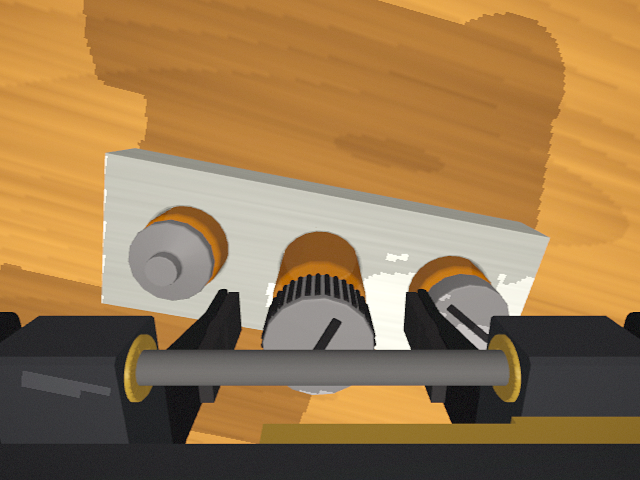

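The cap (319,345) is centred between the fingers (242 and 405), and both short jars are still in place. Gripping again and continuing.

```bash
python3 -m handwheel '[[[0,0,0,-0.0005,-0.0006,0,0.03],[0,0,0,0,0,0,0.03],[0,0,0,0,0,0,0.03],[0,0,0,0,0,0,0.03],[0,0,0,0,0,0,0.03],[0,0,0,0,0,0,0.03],[0,0,0,0,0,0,0.03],[0,0,0,0,0,0,0.03],[0,0,0.6,0,0,0.00006,0.03],[0,0,1.2,0,0,0.00012,0.03],[0,0,1.2,0,0,0.00012,0.03],[0,0,1.2,0,0,0.00012,0.03]]]'
python3 -m handwheel '[[[0,0,1.2,0,0,0.00012,0.03],[0,0,1.2,0,0,0.00012,0.03],[0,0,1.2,0,0,0.00012,0.03],[0,0,1.2,0,0,0.00012,0.03],[0,0,1.2,0,0,0.00012,0.03],[0,0,1.2,0,0,0.00012,0.03],[0,0,1.2,0,0,0.00012,0.03],[0,0,1.2,0,0,0.00012,0.03],[0,0,1.2,0,0,0.00012,0.03],[0,0,1.2,0,0,0.00012,0.03],[0,0,1.2,0,0,0.00012,0.03],[0,0,1.2,0,0,0.00012,0.03]]]'
python3 -c "
from h import *
s=r.sense();print(s['joints'],s['wrist_force'],s['moment'])"
```

```text
time_s: 11.8
tcp_pos: [0.5312, -0.152, 0.087]
ee_rot: [[0.987, -0.163, -0.001], [-0.163, -0.987, 0.0], [-0.001, -0.0, -1.0]]
wrist_force: [-1.0, 4.9, 0.8]
gripper_width: 0.501
gripper_force: 30.0
time_s: 13.0
tcp_pos: [0.5306, -0.1524, 0.0856]
ee_rot: [[-0.101, -0.995, -0.002], [-0.995, 0.101, -0.0], [0.0, 0.002, -1.0]]
wrist_force: [-1.9, 3.1, 1.8]
gripper_width: 0.495
gripper_force: 30.0
[ 8.04919137e-01  2.30446688e+01 -2.00896623e+01  4.60510314e-03
 -4.69698408e+01 -6.57878363e+00] [-1.8792405   3.1488981   1.82437171] [0.87473322 0.67583904 0.11285867]
```

```bash
python3 -m handwheel '[[[0,0,0.8,0,0,0.00008,0.03],[0,0,0.8,0,0,0.00008,0.03],[0,0,0.8,0,0,0.00008,0.03],[0,0,0.8,0,0,0.00008,0.03],[0,0,0.8,0,0,0.00008,0.03],[0,0,0.8,0,0,0.00008,0.03]]]'
python3 -c "
from h import *
s=r.sense();print(s['joints'][5],s['wrist_force'],s['moment'])"
python3 -m handwheel '[[[0,0,0.8,0,0,0.00008,0.03],[0,0,0.8,0,0,0.00008,0.03],[0,0,0.8,0,0,0.00008,0.03],[0,0,0.8,0,0,0.00008,0.03]]]'
python3 -c "
from h import *
s=r.sense();print(s['joints'][5],s['wrist_force'],s['moment'])"
```

```text
time_s: 13.6
tcp_pos: [0.5303, -0.1523, 0.0851]
ee_rot: [[-0.566, -0.824, -0.002], [-0.824, 0.566, 0.0], [0.001, 0.002, -1.0]]
wrist_force: [-2.3, 3.3, 2.8]
gripper_width: 0.492
gripper_force: 30.0
-35.28184579478226 [-2.25115025  3.33760513  2.75238555] [1.0285683  0.73474244 0.04052441]
time_s: 14.0
tcp_pos: [0.5302, -0.1521, 0.0847]
ee_rot: [[-0.806, -0.592, -0.003], [-0.592, 0.806, 0.0], [0.002, 0.002, -1.0]]
wrist_force: [-2.4, 4.2, 2.5]
gripper_width: 0.492
gripper_force: 30.0
-54.48098221945009 [-2.35536504  4.22429869  2.45660296] [1.28524351 0.80916382 0.08585519]
```

```bash
python3 -m handwheel '[[[0,0,0.7,0,0,0.00007,0.03],[0,0,0.7,0,0,0.00007,0.03],[0,0,0.7,0,0,0.00007,0.03]]]'
python3 -c "
from h import *
s=r.sense();print(s['joints'][5],s['wrist_force'],s['moment'])"
python3 -m handwheel '[[[0,0,0.7,0,0,0.00007,0.03],[0,0,0.7,0,0,0.00007,0.03],[0,0,0.7,0,0,0.00007,0.03]]]'
python3 -c "
from h import *
s=r.sense();print(s['joints'][5],s['wrist_force'],s['moment'])"
```

```text
time_s: 14.3
tcp_pos: [0.5283, -0.1528, 0.0844]
ee_rot: [[-0.914, -0.405, -0.007], [-0.405, 0.914, -0.001], [0.007, 0.002, -1.0]]
wrist_force: [-6.1, 3.1, 5.3]
gripper_width: 0.495
gripper_force: 30.0
-66.92996694886864 [-6.14887526  3.14458024  5.32031661] [0.76728522 1.8254527  0.65342576]
time_s: 14.6
tcp_pos: [0.5292, -0.1521, 0.0842]
ee_rot: [[-0.981, -0.196, -0.005], [-0.196, 0.981, -0.0], [0.005, 0.001, -1.0]]
wrist_force: [-4.6, 5.1, 3.4]
gripper_width: 0.497
gripper_force: 30.0
-79.54414945492682 [-4.62196806  5.05725807  3.40688043] [1.3813863  1.36108747 0.82750189]
```

The z moment jumped from 0.09 to 0.65 and then 0.83 N m, about ten times the thread torque, so the cap is at the hard stop. I'll release, lift clear and check.

```bash
python3 -m handwheel '[[[0,0,0,0,0,0,0.08],[0,0,0,0,0,0,0.08],[0,0,0,0,0,0,0.08],[0,0,0,0,0,0,0.08],[0,0,0,0,0,-0.01,0.08],[0,0,0,0,0,-0.03,0.08],[0,0,0,0,0,-0.04,0.08],[0,0,0,0,0,-0.04,0.08],[0,0,0,0,0,-0.02,0.08],[0,0,0,0,0,0,0.08]]]'
python3 -c "
from h import *
for i in(0,):
    a=cams.capture('wrist');b=cams.capture('side')[300:480,240:480]
    cv2.imwrite('pics/f.png',np.hstack([cv2.resize(a,(400,300)),cv2.resize(b,(400,300))])[:,:,::-1])"
```

```text
time_s: 15.6
tcp_pos: [0.5336, -0.1528, 0.2294]
ee_rot: [[-0.98, -0.197, 0.009], [-0.197, 0.98, -0.001], [-0.009, -0.003, -1.0]]
wrist_force: [1.2, -0.3, -0.6]
gripper_width: 0.92
gripper_force: 0.0
```

View pics/f.png

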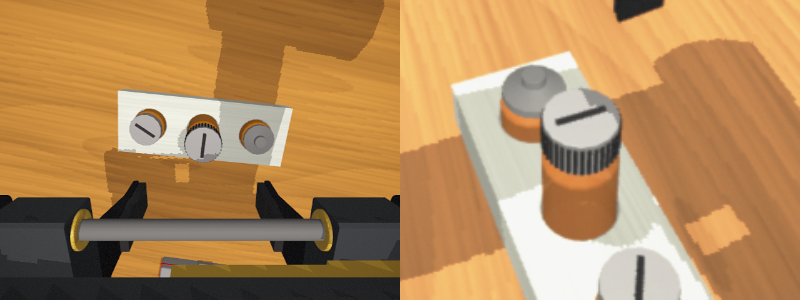

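The jars stand upright in their holes. The tall cap's bar (right panel, about (580,115)) sits some 20° short of its starting direction, which fits about 345° of turn ending at the stop. The gripper is clear, so I'll hand in.

```bash
python3 -c "
from station import r
print(r.finish_job())"
```

```text
the job is handed in; nothing more can be done
None
```

I screwed the tall jar's cap down to its hard stop in two grips (about 345° in all), left both short jars standing in their holes, and handed the job in with the arm clear; the hand-in returned no verdict.

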